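# Lock the cover of a coffee grinder's burr unit

### The job

The burr unit of the coffee grinder is back from cleaning and its cover must be locked: turn the captive bolt knob with the long bar clockwise (seen from above) to its end stop, and then the one with the short bar to its end stop in the same way. Leave the round dial between the two bolts as it is set.

Things in the scene. Friction and masses are not known exactly. Their poses are not given: they have to be found in the camera images.
- burr_unit: fixed low grey casting with aluminium cover, 154 x 106 x 45 mm: round chamber (88 mm diameter) between two ears, each with a bolt knob. Origin: centre of its underside, on the counter; x to the long bolt, z up; any yaw. Bolt axes at y = 0: long at x = +55 mm, short at x = -55 mm; dial at 0, 0. Things close beside it are under 20 mm high. A wall cabinet hangs behind (x > 0.62 m, z > 0.47 m).
- long_bolt (a joint): captive knob, upright axis: steel disc (30 mm diameter, z 45 to 57 mm over the counter), on it a black bar grip 50 mm long, 12 thick, z 57 to 85 mm, centred. Rad, growing clockwise from above: 0 = bar across the unit (along its y), 1.571 = end stop, bar in line with the unit's length (x). Starts at 0.2 to 0.6. Stiff (0.08 N m), stays where left, does not rise or sink.
- short_bolt (a joint): captive knob like the long bolt, but its bar is only 28 mm long (12 thick, z 57 to 85 mm). Same values: 0 = bar across the unit, growing clockwise from above, 1.571 = end stop, bar in line with the unit's length. Starts at 0.2 to 0.6; same stiffness.
- fineness_dial (a joint): the round ribbed black dial in the middle of the cover, 34 mm diameter, 8 mm high (z 45 to 53 mm), which sets how fine the grinder grinds. Rad, growing clockwise from above; starts at 0, turns easily (0.03 N m) and is to be left there (0.2 rad either way counts as disturbed).
Mind the look-alikes: they are no part of the job. Leave any pink look-alike of the burr_unit alone.

How it is judged:
By the outcome, as a careful person would: the job done as asked, in the order asked, and still so for the second after the job is handed in, with the robot touching nothing.
It also fails if it takes over 45 s, if anything falls off the work surface, if the arm or the gripper's body presses on something with over 40 N, if the wrist force passes 120 N, or if a joint passes its speed limit or range.

### The arm

A 6-joint arm with a two-finger parallel gripper is mounted at the origin on a cart in front of the work surface, level with it; the furniture and walls round the work are solid. World frame = base frame: x ahead of the robot, y to its left, z up, the work surface at z = 0. Lengths are in m, angles in rad, forces in N, time in s.
With the tool pointing down it reaches from about 0.35 to 0.775 m from the base axis. Payload 7.3 kg.
Tool frame: the origin (TCP) lies at the centre of the arm's flange, where the gripper is bolted on; the fingertips stand 178 mm ahead of it and the grasp point (between the pads) lies 159 mm ahead of it (tip_extent is the distance from the TCP to the fingertips, in m); z points along the fingers, y is the line along which they close (so a half turn about z gives the same grasp; the last joint's range is limited). The gripper opens to 92 mm and grips with 3 to 60 N. Pads are 19 mm wide; open, the fingers measure 130 mm over their backs; the gripper's body (75 mm by 190 mm) begins 47 mm behind the grasp point.
Start: joints at [-0.146, 0.342, 1.524, -0, 1.275, -0.146], TCP at [0.525, 0, 0.405] pointing down, gripper open.
Joint ranges: [-2.53, 2.53], [-0.77, 2.02], [0.04, 2.7], [-1, 4.14], [0.28, 2.66], [-3.11, 3.11]. Speed limits (rad/s): [2.57, 2.57, 3.14, 3.14, 3.14, 3.14].

### API

Orientations are given as [roll, pitch, yaw] about the fixed x, y, z axes, in that order (R = Rz(yaw) Ry(pitch) Rx(roll)).
In Python, from cell import * gives the robot as it stands.
- The arm moves only by the tool arm_command, never from a script. Its arguments are lists of equal length, an entry for each row: "xyz": the shift along the world's x, y, z in mm, a list of three; "spin": the turn about the world's z in degrees. In form: {"xyz": [[tx, ty, tz], ...], "spin": [spin, ...]}. A call has 1 to 20 rows; each row shifts and turns the commanded pose from where the row before left it; what a row does not reach is not made up. A row lasts 1/10 s, in which the tool goes at most 50 mm and 8.59 degrees, less where a joint would pass 70% of its speed; a pose out of reach is approached as far as the arm can. A call with a gripper value outside its range is refused whole. "jaw" is the opening, from -1 (shut) to 1 (fully open), set as the call begins (left out, the last holds). The fingers move at their own pace and stop on an object; "squeeze" is the grip in N (left out, the last holds). Time passes only in rows, so rows that do not move let the fingers close. It gives the time, the measured TCP pose, the force, the opening and the grip force at its end, in the units of the state.
- observe(): the state, without advancing time (a new reading comes with each control period).
- read_camera(name): name is "scene" or "side" or "wrist"; returns a dict with "img" (480x640x3 uint8, red, green, blue), "depth" (480x640 float32, m along the optical axis (not along the pixel's ray), 0 where there is no reading), "fx", "fy", "cx", "cy" (pixels), "dist_coeffs" ([k1, k2, p1, p2, k3] as OpenCV has them; the pictures are not rectified), "world_from_camera" (4x4, takes a point from camera to world coordinates). Camera axes: x right, y up, looking along -z (the intrinsics and any distortion apply to the point x, -y, -z); pixel columns grow to the right and rows downward; lengths in m; the calibration is good to about 2 mm. A picture is of the moment at which its call begins.
- hand_in(): hands the job in; it is judged then, once.
The state is a dict: "time": time; "qpos": joint angles; "qvel": joint speeds; "joint_efforts": joint torques, N m; "tool_pos": TCP position; "tool_rot": TCP orientation; "contact_force": force on the tool from outside, world axes, zero at the start; "torque": the same for the moment, N m; "opening": finger opening in m; "grip_force": force on a finger pad.
Only numpy, scipy, OpenCV 4.12 (cv2) and the standard library are available. Lean on these libraries where they do the work, as an engineer would, in place of code of your own. Each camera call takes 0.05 s, during which the arm holds its last target. There are 200 camera calls.

## Working session

There is one attempt and no reset: what is moved stays moved. The work goes in short steps, Python scripts to look and compute and a tool call to move; the robot and the scene stay as the last step left them, time stands still between calls to the robot, and variables do not carry over. Pictures are saved under pics/ and viewed, at most 10 in all, crops included, and the job is handed in when it is done.

Besides the shell and the picture viewer there is one more tool, called by a JSON object that holds its "fn" and its "kwargs", one argument or row to a line. arm_command: Moves the arm, as the interface text tells. Its arguments: {"type":"object","properties":{"xyz":{"type":"array","items":{"type":"array","items":{"type":"number"}}},"spin":{"type":"array","items":{"type":"number"}},"jaw":{"type":"number"},"squeeze":{"type":"number"}},"required":["xyz","spin"]}

```bash
mkdir -p pics; python3 - <<'E'
from cell import *
import cv2,numpy as np,pickle
d={}
for n in ["scene","side","wrist"]:
    c=read_camera(n); d[n]=c
    cv2.imwrite(f"pics/{n}0.png",c["img"][:,:,::-1]); print(n,c["fx"],c["dist_coeffs"],c["world_from_camera"].round(3).tolist() if hasattr(c["world_from_camera"],'round') else c["world_from_camera"])
pickle.dump(d,open("d0.pkl","wb"))
print(observe())
E
```

```text
scene 540.4365767498882 [0.03434736 0.         0.         0.         0.        ] [[0.907, 0.31, -0.285, 0.259], [-0.42, 0.64, -0.643, -0.505], [-0.017, 0.703, 0.711, 0.67], [0.0, 0.0, 0.0, 1.0]]
side 442.80988289771676 [-0.01574271  0.          0.          0.          0.        ] [[0.983, 0.099, -0.152, 0.356], [-0.181, 0.538, -0.823, -0.667], [0.0, 0.837, 0.547, 0.519], [0.0, 0.0, 0.0, 1.0]]
wrist 335.4599571517791 [-0.00724968  0.          0.          0.          0.        ] [[1.0, 0.001, 0.0, 0.525], [-0.001, 0.96, 0.279, 0.075], [-0.0, -0.279, 0.96, 0.384], [0.0, 0.0, 0.0, 1.0]]
{'time': 0.15, 'qpos': array([-1.45993449e-01,  3.42585814e-01,  1.52477204e+00, -1.38007635e-05,
        1.27540102e+00, -1.46021945e-01]), 'qvel': array([-0.00185855, -0.0013693 , -0.00260279, -0.00145423, -0.00027553,
        0.00014191]), 'joint_efforts': array([ 7.52666965e-04, -4.31470585e+01, -2.44352603e+01,  7.18239485e-02,
        5.38185902e-02, -1.32920518e-04]), 'tool_pos': array([5.24911134e-01, 3.68954565e-05, 4.04201400e-01]), 'tool_rot': array([-3.14043692e+00, -1.56631650e-04,  1.57082876e+00]), 'contact_force': array([-0.61326116,  0.22870292, -0.07002315]), 'torque': array([-0.0114373 , -0.03631116,  0.07169677]), 'grip_force': 0.0, 'opening': 0.09178230899389804}
```

View pics/scene0.png

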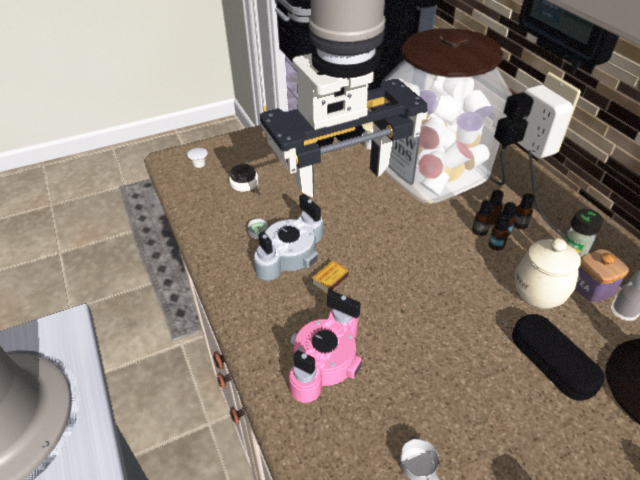

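View pics/wrist0.png

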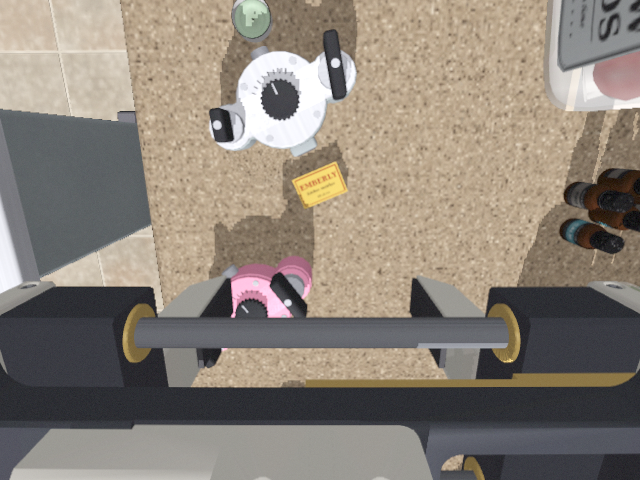

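The scene view shows the grey unit at about (288,240) px, with the long bar at (311,208) and the short bar at (265,245). The pink look-alike is at (325,350). In the wrist view, the long bar is at (335,63), the short bar at (223,125) and the dial at (280,99).

```bash
cat > h.py <<'E'
import cv2,numpy as np
def cloud(c):
    v,u=np.mgrid[0:480,0:640]
    K=np.array([[c["fx"],0,c["cx"]],[0,c["fy"],c["cy"]],[0,0,1]])
    p=cv2.undistortPoints(np.stack([u,v],-1).reshape(-1,1,2).astype(np.float64),K,np.array(c["dist_coeffs"])).reshape(480,640,2)
    d=c["depth"].astype(float); T=np.array(c["world_from_camera"])
    P=np.stack([p[...,0]*d,-p[...,1]*d,-d],-1)@T[:3,:3].T+T[:3,3]
    P[d==0]=np.nan
    ray=np.stack([p[...,0],-p[...,1],-np.ones_like(d)],-1)@T[:3,:3].T
    return P,ray,T[:3,3]
def bars(c,box,zlo=.076,zhi=.095,dark=90):
    """black top blobs in pixel box -> centre, direction, extents, via ray to z=.085"""
    P,ray,o=cloud(c); x0,y0,x1,y1=box
    m=((P[...,2]>zlo)&(P[...,2]<zhi)).astype(np.uint8)
    b=np.zeros_like(m); b[y0:y1,x0:x1]=m[y0:y1,x0:x1]
    n,l,s,ce=cv2.connectedComponentsWithStats(b)
    for i in range(1,n):
        if s[i,4]<40: continue
        Q=P[l==i]; X=(o+ray*((.085-o[2])/ray[...,2])[...,None])[l==i][:,:2]
        r=cv2.minAreaRect((X*1000).astype(np.float32)); bx=cv2.boxPoints(r)
        e=bx[1]-bx[0]; f=bx[2]-bx[1]; g=e if np.linalg.norm(e)>np.linalg.norm(f) else f
        print("px",ce[i].round(0),"n",s[i,4],"zmed",np.median(Q[:,2]).round(4),"rect c",np.round(r[0],1),"size",np.round(r[1],1),"dir",round(np.degrees(np.arctan2(g[1],g[0]))%180,1),"mean",(np.nanmean(Q,0)*1000).round(1))
E
python3 - <<'E'
import pickle,numpy as np
from h import *
d=pickle.load(open("d0.pkl","rb"))
bars(d["wrist"],(180,0,400,165))
print("scene");bars(d["scene"],(240,190,330,285))
print("side");bars(d["side"],(0,0,640,480))
# dial in wrist
P,ray,o=cloud(d["wrist"]); g=d["wrist"]["img"].max(2)<70
m=(g&(P[...,2]>.045)&(P[...,2]<.065)); m[:, :250]=0; m[:,310:]=0; m[:70]=0;m[130:]=0
q=P[m]; print("dial",len(q),np.median(q,0),(q.min(0)+q.max(0))/2)
E
```

```text
px [335.  63.] n 951 zmed 0.0849 rect c [535.8 135.9] size [11.4 50.6] dir 101.0 mean [535.7 136.6  84.6]
px [219. 125.] n 534 zmed 0.0847 rect c [438.7  89.4] size [13.9 27.9] dir 96.9 mean [438.3  89.4  84.1]
scene
px [309. 203.] n 181 zmed 0.0821 rect c [532.2 130.5] size [15.1 52.9] dir 100.9 mean [534.1 133.6  81.5]
px [265. 239.] n 116 zmed 0.082 rect c [434.5  83.2] size [12.9 32.4] dir 97.0 mean [435.4  86.3  81.6]
side
px [108.  30.] n 72 zmed 0.0856 rect c [-432.1 2688.6] size [128.7 193.6] dir 166.8 mean [-430.  2697.3   85.7]
px [19. 33.] n 120 zmed 0.0853 rect c [-984.9 2706.4] size [165.7 271.2] dir 179.4 mean [-979.3 2699.7   85.2]
px [216.  42.] n 790 zmed 0.085 rect c [ 268.9 2099.7] size [ 175.3 1292.1] dir 178.6 mean [ 280.5 2102.9   84.9]
px [18. 49.] n 111 zmed 0.0804 rect c [-777.8 2107. ] size [ 99.2 218.2] dir 177.1 mean [-789.9 2143.3   80.2]
px [396. 148.] n 146 zmed 0.086 rect c [754.4 376. ] size [49. 71.] dir 177.3 mean [751.  374.6  85.7]
px [335. 154.] n 84 zmed 0.0837 rect c [587.4 365.9] size [52.7 30.4] dir 78.5 mean [588.  369.1  83.2]
px [451. 188.
[... 657 characters left out ...]
894 rect c [ 805.1 -142.9] size [83.1 70.5] dir 49.6 mean [ 798.8 -150.9   88.3]
px [ 43. 279.] n 932 zmed 0.085 rect c [ 28.6 -35.2] size [131.5  71. ] dir 39.1 mean [ 26.4 -47.8  85.2]
px [334. 260.] n 211 zmed 0.0835 rect c [488.8 -81.7] size [20.  55.7] dir 126.7 mean [489.7 -78.4  82.4]
px [612. 288.] n 290 zmed 0.0837 rect c [ 895.5 -229.9] size [43.4 31.4] dir 51.5 mean [ 897.4 -229.    83.1]
px [286. 290.] n 145 zmed 0.084 rect c [ 400.2 -144.6] size [17.8 32.8] dir 121.0 mean [ 400.6 -142.2   82.7]
px [634. 348.] n 195 zmed 0.0866 rect c [ 834.1 -344.1] size [44.5 13.7] dir 48.3 mean [ 832.4 -346.6   86.1]
dial 62 [0.48810768 0.1174837  0.05287229] [0.48702623 0.11292237 0.05345738]
```

{"fn": "arm_command", "kwargs": {
  "xyz": [
    [3, 27, -21],
    [2, 27, -21],
    [2, 27, -21],
    [2, 27, -21],
    [2, 28, -20],
    [0, 0, 0],
    [0, 0, 0]
  ],
  "spin": [2.2, 2.2, 2.2, 2.2, 2.2, 0, 0],
  "jaw": 0.1,
  "squeeze": 30
}}

```text
time: 0.85
tool_pos: [0.5359, 0.1364, 0.3002]
tool_rot: [-3.14, 0.0, 1.764]
contact_force: [0.8, 0.3, 0.5]
opening: 0.0507
grip_force: 0.0
```

```bash
python3 - <<'E'
from cell import *
from h import *
o=observe(); print(o["time"],o["tool_pos"],o["tool_rot"],o["opening"],o["contact_force"])
for n in ["wrist","scene"]:
    c=read_camera(n); print(n); bars(c,(0,0,640,480) if n=="wrist" else (240,190,330,285))
    cv2.imwrite(f"pics/{n}1.png",c["img"][:,:,::-1])
E
```

```text
0.85 [0.53588211 0.13637666 0.30022513] [-3.14024276e+00  1.73186751e-04  1.76384360e+00] 0.0506881504792972 [0.76809653 0.28075059 0.46254551]
wrist
px [322. 263.] n 1444 zmed 0.0848 rect c [535.5 139. ] size [11.5 50.7] dir 101.0 mean [535.4 139.5  84.6]
px [636. 279.] n 153 zmed 0.0781 rect c [731.  168.1] size [ 5.  21.7] dir 116.0 mean [739.7 165.3  78.5]
px [161. 283.] n 82 zmed 0.0793 rect c [437.4 107.2] size [12.9  3.4] dir 11.0 mean [435.7 103.8  79.4]
scene
px [309. 203.] n 183 zmed 0.0821 rect c [532.4 129.6] size [15.3 54.8] dir 100.8 mean [534.2 133.4  81.5]
px [264. 239.] n 118 zmed 0.0823 rect c [434.2  82.9] size [13.4 32.8] dir 97.4 mean [435.3  86.5  81.6]
```

View pics/wrist1.png

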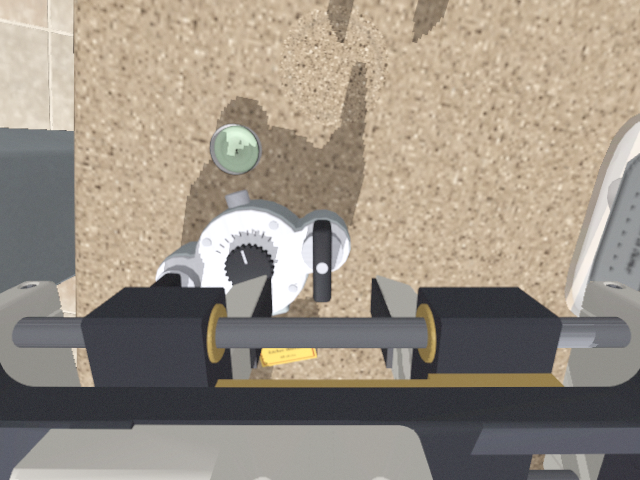

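The wrist view shows the long bar at (322,263), centred between the fingers (at about 250 and 390) and parallel to the pads.

{"fn": "arm_command", "kwargs": {
  "xyz": [
    [0, 1, -20],
    [0, 0, -20],
    [0, 0, -15],
    [0, 0, -6],
    [0, 0, 0]
  ],
  "spin": [0, 0, 0, 0, 0]
}}

```text
time: 1.45
tool_pos: [0.5361, 0.1363, 0.2398]
tool_rot: [-3.141, 0.0, 1.761]
contact_force: [0.5, -0.1, 0.2]
opening: 0.0509
grip_force: 0.0
```

{"fn": "arm_command", "kwargs": {
  "xyz": [
    [0, 0, 0],
    [0, 0, 0],
    [0, 0, 0],
    [0, 0, 0],
    [0, 0, 0],
    [0, 0, 0]
  ],
  "spin": [0, 0, 0, 0, 0, 0],
  "jaw": -1,
  "squeeze": 30
}}

```text
time: 2.05
tool_pos: [0.5359, 0.137, 0.2399]
tool_rot: [-3.141, 0.0, 1.763]
contact_force: [-1.1, -0.2, 1.8]
opening: 0.0116
grip_force: 30.0
```

{"fn": "arm_command", "kwargs": {
  "xyz": [
    [0, 0, 0],
    [0, 0, 0],
    [0, 0, 0],
    [0, 0, 0],
    [0, 0, 0],
    [0, 0, 0],
    [0, 0, 0],
    [0, 0, 0],
    [0, 0, 0],
    [0, 0, 0]
  ],
  "spin": [-5, -5, -5, -5, -5, -5, -5, -5, 0, 0]
}}

```text
time: 3.05
tool_pos: [0.5357, 0.1371, 0.2399]
tool_rot: [-3.141, 0.0, 1.067]
contact_force: [-4.1, 0.0, 4.5]
opening: 0.0122
grip_force: 30.0
```

```bash
python3 -c "
from cell import *
o=observe();print(o['tool_pos'],o['tool_rot'],o['contact_force'],o['torque'],o['opening'],o['grip_force'])"
```

```text
[0.53574971 0.1370697  0.23991653] [-3.14106050e+00  3.31118960e-04  1.06685003e+00] [-4.1188901   0.03308712  4.50610328] [-0.06024061  0.58905631 -0.07497858] 0.012183395433334675 30.005666613578796
```

{"fn": "arm_command", "kwargs": {
  "xyz": [
    [0, 0, 0],
    [0, 0, 0],
    [0, 0, 0],
    [0, 0, 0],
    [0, 0, 0],
    [0, 0, 0],
    [0, 0, 0],
    [0, 0, 0],
    [0, 0, 0],
    [0, 0, 0]
  ],
  "spin": [-5, -5, -5, -5, -5, -5, -3, 0, 0, 0]
}}

```text
time: 4.05
tool_pos: [0.5357, 0.1371, 0.2399]
tool_rot: [-3.141, 0.001, 0.491]
contact_force: [-4.2, 0.6, 5.1]
opening: 0.0119
grip_force: 30.0
```

```bash
python3 -c "
from cell import *
o=observe();print(o['tool_pos'],o['tool_rot'],o['contact_force'],o['torque'],o['opening'],o['grip_force'])"
```

```text
[0.53565531 0.13714964 0.23990992] [-3.14103797e+00  7.82035905e-04  4.90744954e-01] [-4.2041597   0.5747286   5.09669894] [ 0.12492966  0.79618282 -0.1136018 ] 0.011918590413716661 30.005727410316467
```

{"fn": "arm_command", "kwargs": {
  "xyz": [
    [0, 0, 0],
    [0, 0, 0],
    [0, 0, 0],
    [0, 0, 0]
  ],
  "spin": [-2, -2, 0, 0]
}}

```text
time: 4.45
tool_pos: [0.5356, 0.1372, 0.2399]
tool_rot: [-3.141, 0.001, 0.422]
contact_force: [-3.6, 1.0, 5.8]
opening: 0.0122
grip_force: 30.1
```

```bash
python3 -c "
from cell import *
o=observe();print(o['tool_pos'],o['tool_rot'],o['contact_force'],o['torque'],o['opening'],o['grip_force'])"
```

```text
[0.53564423 0.13722505 0.23991375] [-3.14143761e+00  8.95502589e-04  4.22190646e-01] [-3.56479843  1.01537916  5.76998582] [0.14809294 0.72692137 0.42374805] 0.012203736107133266 30.140445828437805
```

{"fn": "arm_command", "kwargs": {
  "xyz": [
    [0, 0, 0],
    [0, 0, 0],
    [0, 0, 0],
    [0, 0, 15],
    [0, 0, 25],
    [0, 0, 20],
    [0, 0, 0]
  ],
  "spin": [0, 0, 0, 0, 0, 0, 0],
  "jaw": 0.1
}}

```text
time: 5.15
tool_pos: [0.5369, 0.137, 0.3023]
tool_rot: [3.14, -0.006, 0.419]
contact_force: [0.1, 0.5, 0.9]
opening: 0.0503
grip_force: 0.0
```

```bash
python3 - <<'E'
from cell import *
from h import *
o=observe(); print(o["time"],o["tool_pos"],o["tool_rot"],o["opening"],o["contact_force"],o["torque"])
for n in ["wrist","scene"]:
    c=read_camera(n); print(n); bars(c,(0,0,640,480) if n=="wrist" else (240,190,330,285))
    cv2.imwrite(f"pics/{n}2.png",c["img"][:,:,::-1])
E
```

```text
5.15 [0.53689701 0.13704593 0.30234792] [ 3.13972292 -0.0055654   0.41917574] 0.05026046059721876 [0.12257046 0.45487508 0.8781333 ] [0.04777449 0.08984664 0.06029418]
wrist
px [320. 266.] n 1397 zmed 0.0847 rect c [537.8 137.7] size [50.8 11.8] dir 25.4 mean [538.1 137.8  84.5]
scene
px [309. 203.] n 184 zmed 0.0819 rect c [532.8 129.6] size [53.2 16.1] dir 25.6 mean [533.8 133.5  81.6]
px [264. 239.] n 121 zmed 0.0822 rect c [434.1  82.9] size [13.7 32.8] dir 97.4 mean [435.2  86.2  81.6]
```

View pics/wrist2.png

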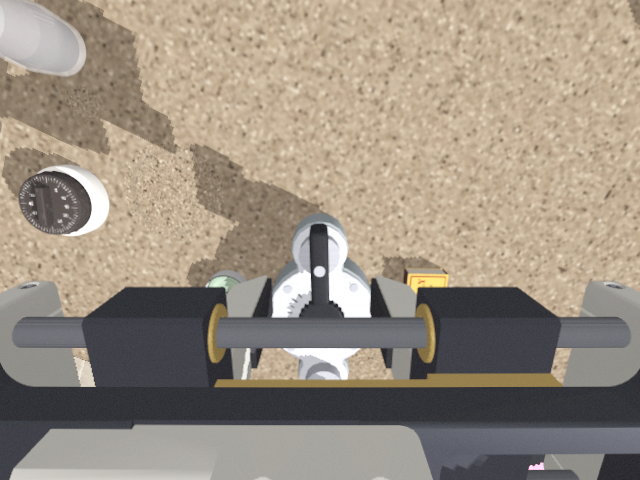

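The wrist view shows the long bar at (320,266), now in line with the unit at about 25.5°, so it is at its stop. Next I'll move over the short bolt.

{"fn": "arm_command", "kwargs": {
  "xyz": [
    [-10, -5, 0],
    [-10, -5, 0],
    [-10, -5, 0],
    [-10, -5, 0],
    [-10, -5, 0],
    [-10, -5, 0],
    [-10, -5, 0],
    [-10, -4, 0],
    [-10, -4, 0],
    [-9, -4, 0],
    [0, 0, 0],
    [0, 0, 0]
  ],
  "spin": [7.3, 7.3, 7.3, 7.3, 7.3, 7.3, 7.3, 7.3, 7.3, 7.3, 0, 0]
}}

```text
time: 6.45
tool_pos: [0.4371, 0.09, 0.2991]
tool_rot: [-3.141, -0.0, 1.689]
contact_force: [0.8, 0.1, -0.6]
opening: 0.0501
grip_force: 0.0
```

```bash
python3 - <<'E'
from cell import *
from h import *
o=observe(); print(o["time"],o["tool_pos"],o["tool_rot"],o["opening"],o["contact_force"])
for n in ["wrist"]:
    c=read_camera(n); print(n); bars(c,(0,0,640,480))
    cv2.imwrite(f"pics/{n}3.png",c["img"][:,:,::-1])
E
```

```text
6.45 [0.43710412 0.09002302 0.29913378] [-3.14084186e+00 -1.28237961e-04  1.68933282e+00] 0.050101031343060834 [ 0.82291817  0.14835726 -0.59784129]
wrist
px [493. 211.] n 1908 zmed 0.0849 rect c [533.1 137.6] size [51.7 14. ] dir 25.3 mean [533.9 137.7  84.1]
px [321. 265.] n 830 zmed 0.0848 rect c [436.3  92. ] size [11.7 28.9] dir 97.1 mean [436.4  92.   84.4]
```

View pics/wrist3.png

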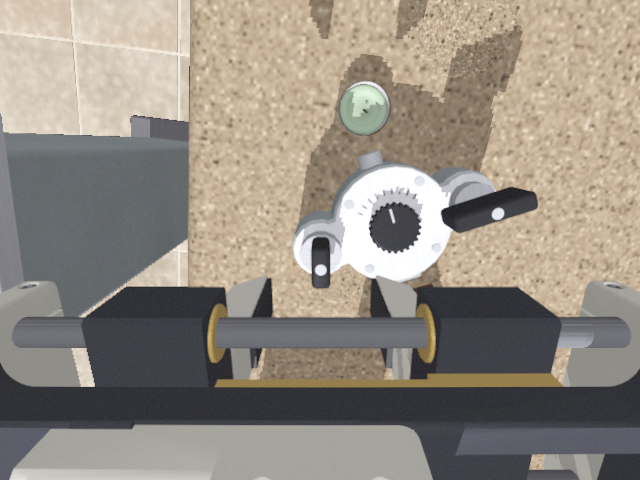

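The short bar is centred between the fingers at (321,265) px. The dial at (395,228) looks unchanged. Descend and grip.

{"fn": "arm_command", "kwargs": {
  "xyz": [
    [0, 0, -20],
    [0, 0, -20],
    [0, 0, -14],
    [0, 0, -6],
    [0, 0, 0]
  ],
  "spin": [0, 0, 0, 0, 0]
}}

```text
time: 7.0
tool_pos: [0.4371, 0.0901, 0.239]
tool_rot: [-3.14, -0.0, 1.692]
contact_force: [0.4, -0.5, 0.4]
opening: 0.0503
grip_force: 0.0
```

{"fn": "arm_command", "kwargs": {
  "xyz": [
    [0, 0, 0],
    [0, 0, 0],
    [0, 0, 0],
    [0, 0, 0],
    [0, 0, 0],
    [0, 0, 0]
  ],
  "spin": [0, 0, 0, 0, 0, 0],
  "jaw": -1,
  "squeeze": 30
}}

```text
time: 7.6
tool_pos: [0.4367, 0.09, 0.2399]
tool_rot: [-3.141, 0.0, 1.693]
contact_force: [-3.0, -0.8, 4.6]
opening: 0.0119
grip_force: 30.0
```

{"fn": "arm_command", "kwargs": {
  "xyz": [
    [0, 0, 0],
    [0, 0, 0],
    [0, 0, 0],
    [0, 0, 0],
    [0, 0, 0],
    [0, 0, 0],
    [0, 0, 0],
    [0, 0, 0],
    [0, 0, 0],
    [0, 0, 0]
  ],
  "spin": [-5, -5, -5, -5, -5, -5, -5, -5, 0, 0]
}}

```text
time: 8.6
tool_pos: [0.4366, 0.09, 0.2399]
tool_rot: [-3.141, 0.001, 0.997]
contact_force: [-3.3, -1.0, 5.6]
opening: 0.0118
grip_force: 30.0
```

{"fn": "arm_command", "kwargs": {
  "xyz": [
    [0, 0, 0],
    [0, 0, 0],
    [0, 0, 0],
    [0, 0, 0],
    [0, 0, 0],
    [0, 0, 0],
    [0, 0, 0],
    [0, 0, 0],
    [0, 0, 0],
    [0, 0, 0]
  ],
  "spin": [-5, -5, -5, -5, -5, -4, -2, -2, 0, 0]
}}

```text
time: 9.6
tool_pos: [0.4366, 0.0901, 0.2399]
tool_rot: [-3.142, 0.001, 0.422]
contact_force: [-2.7, -0.8, 5.0]
opening: 0.0115
grip_force: 30.1
```

```bash
python3 -c "
from cell import *
o=observe();print(o['tool_pos'],o['tool_rot'],o['contact_force'],o['torque'],o['opening'],o['grip_force'])"
```

```text
[0.43659641 0.09005852 0.23991626] [-3.14157924e+00  1.11652224e-03  4.22272725e-01] [-2.71402856 -0.8461572   4.95635549] [-0.00129966  0.62563719  0.43195817] 0.011504916344531314 30.108320116996765
```

The yaw and torque match the first stop. I'll release, raise and check.

{"fn": "arm_command", "kwargs": {
  "xyz": [
    [0, 0, 0],
    [0, 0, 0],
    [0, 0, 0],
    [0, 0, 15],
    [0, 0, 25],
    [0, 0, 30],
    [0, 0, 40],
    [-10, -10, 20],
    [0, 0, 0]
  ],
  "spin": [0, 0, 0, 0, 0, 0, 0, 0, 0],
  "jaw": 0.1
}}

```text
time: 10.5
tool_pos: [0.427, 0.0796, 0.3723]
tool_rot: [3.139, -0.005, 0.419]
contact_force: [0.6, 0.4, -0.2]
opening: 0.0503
grip_force: 0.0
```

```bash
python3 - <<'E'
from cell import *
from h import *
o=observe(); print(o["time"],o["tool_pos"],o["contact_force"])
c=read_camera("wrist"); bars(c,(0,0,640,480))
cv2.imwrite("pics/wrist4.png",c["img"][:,:,::-1])
c=read_camera("scene"); bars(c,(240,190,330,285))
E
```

```text
10.5 [0.42698705 0.07960574 0.37233874] [ 0.58207145  0.35132372 -0.21121062]
px [309.  77.] n 1197 zmed 0.085 rect c [535.4 136.3] size [49.8 11.9] dir 25.4 mean [536.  136.6  84.9]
px [314. 222.] n 479 zmed 0.0847 rect c [438.3  89.9] size [27.6 11.6] dir 23.9 mean [438.   89.9  84.4]
px [517. 241.] n 978 zmed 0.0845 rect c [491.9 -71.4] size [14.3 53.2] dir 125.4 mean [491.7 -72.2  83.6]
px [309. 203.] n 186 zmed 0.082 rect c [532.8 129.6] size [53.3 16.4] dir 26.7 mean [533.7 133.4  81.5]
px [264. 239.] n 127 zmed 0.082 rect c [434.5  82.3] size [30.9 16.6] dir 24.2 mean [435.3  86.4  81.6]
```

View pics/wrist4.png

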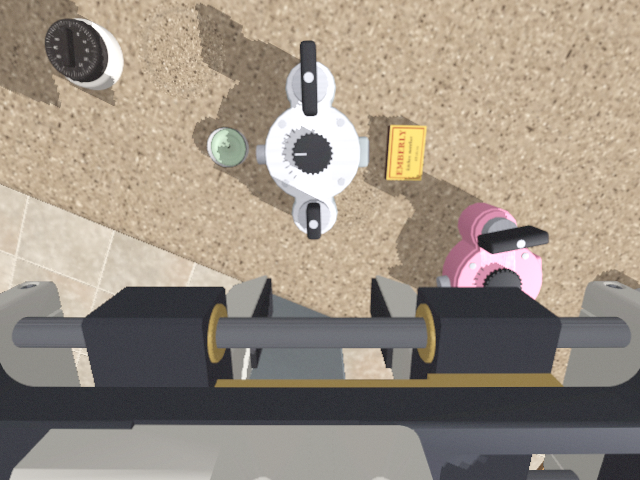

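Both bars, at (309,77) and (314,222) px, lie in line with the unit. The dial mark at (300,154) still points across it, as at the start. Handing in.

```bash
python3 -c "
from cell import *
print(hand_in())"
```

```text
the job is handed in; nothing more can be done
None
```

I turned the long bolt and then the short bolt clockwise to their end stops, left the dial as it was set, and handed the job in at about 10.6 s; no verdict was returned.

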